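Close up the refilled dry-food keeper and zero its freshness dial

ROBOT

A 6-joint arm with a two-finger parallel gripper is mounted at the origin on the work surface. World frame = base frame: x ahead of the robot, y to its left, z up, the work surface at z = 0. Lengths are in m, angles in rad, forces in N, time in s.
With the tool pointing down it reaches from about 0.4 to 0.925 m from the base axis. Payload 12.5 kg.
Tool frame: the origin (TCP) lies at the very end of the fingers, on their centre line; the grasp point (between the pads) lies 19 mm behind it; z points along the fingers, y is the line along which they close (so a half turn about z gives the same grasp; the last joint's range is limited). The gripper opens to 95 mm and grips with 3 to 60 N. Pads are 20 mm wide; open, the fingers measure 119 mm over their backs; the gripper's body (75 mm by 180 mm) begins 59 mm behind the grasp point.
Start: joints at [-1.301, 0.491, 1.559, -0, 1.092, -0.106], TCP at [0.229, -0.581, 0.215] pointing down, gripper open.
Joint ranges: [-3.1, 3.1], [-0.84, 2.19], [0.05, 2.79], [-1.13, 4.28], [0.06, 2.93], [-2.69, 2.69]. Speed limits (rad/s): [2.22, 2.22, 2.79, 3.14, 3.14, 3.14].

INTERFACE

Orientations are given as [roll, pitch, yaw] about the fixed x, y, z axes, in that order (R = Rz(yaw) Ry(pitch) Rx(roll)).
In Python, from cell import status, eyes, ctrl gives the robot as it stands. The module is installed in compiled form; this text tells all that it offers.
- The arm moves only by the shell command python3 -m jog 'ROWS' [FORCE]. ROWS is JSON, a list that holds one entry, the list of rows, each a list of 7 numbers: the opening, from 0 (shut) to 1 (fully open), then the shift along the tool's x, y, z in mm, then the turn, a rotation vector about the tool's x, y, z in degrees. A call has exactly 10 rows; each row shifts and turns the commanded pose from where the row before left it, along the tool's axes as they then stand; what a row does not reach is not made up. A row lasts 1/10 s, in which the tool goes at most 50 mm and 8.59 degrees, less where a joint would pass 70% of its speed; a pose out of reach is approached as far as the arm can. A call is refused whole if a number of a shift passes 50 or a number of a turn 8.59, either way. A call with a gripper value outside its range is refused whole. The fingers move at their own pace and stop on an object; FORCE is the grip in N (left out, the last holds). Time passes only in rows, so rows that do not move let the fingers close, or fill a call up. It gives the time, the measured TCP pose, the force, the opening and the grip force at its end, in the units of the state.
- status.get_obs(): the state, without advancing time (a new reading comes with each control period).
- eyes.snapshot(name): name is "scene" or "side" or "wrist"; returns a dict with "color" (400x640x3 uint8, blue, green, red), "vertical_fov" (degrees; the focal length in pixels is half the picture's height over the tangent of half this angle, whatever the lens; pixels are square), "cx", "cy" (the principal point, pixels), "origin" and "rotation" of the camera in the world. Camera axes: x right, y up, looking along -z (the intrinsics and any distortion apply to the point x, -y, -z); pixel columns grow to the right and rows downward; lengths in m; the calibration is good to about 2 mm. The wrist camera is an equidistant fisheye: a pixel r from the principal point sees the ray r / f radians off the axis. A picture is of the moment at which its call begins. There is no depth.
- ctrl.close_job(): hands the job in; it is judged then, once.
The state is a dict: "time_s": time; "joint_positions": joint angles; "joint_vel": joint speeds; "tau": joint torques, N m; "tool_pos": TCP position; "tcp_rot": TCP orientation; "contact_force": force on the tool from outside, world axes, zero at the start; "moment": the same for the moment, N m; "grip_width": opening from 0.0 (shut) to 1.0 (fully open); "grip_force": force on a finger pad.
Only numpy, scipy, OpenCV 4.12 (cv2) and the standard library are available. Lean on these libraries where they do the work, as an engineer would, in place of code of your own. Each camera call takes 0.05 s, during which the arm holds its last target. There are 200 camera calls.

TASK

One of the two dry-food keepers has just been refilled: its lid still stands proud and a small square tub has been left on it. Lift the tub off and set it down gently, upright, on the floor of the low wooden tray; then press that keeper's lid fully home; then turn its freshness dial back to its zero stop and let go. Leave the other keeper with its dial, and everything else on the counter, as they are.

Things in the scene. Friction and masses are not known exactly. Their poses are not given: they have to be found in the camera images.
- keeper_a: The refilled keeper: fixed grey wedge-fronted bin, 220 mm deep (x), 150 wide (y), 170 high without lid. Origin: centre of its underside on the counter; z up; -x is its front, roughly facing the robot. Flat top at x +7 to +110 mm; from x = 7 a panel slopes down at 26 deg to x = -110, z = 113 mm; upright front below that. Left or right of its twin.
- keeper_b: The other keeper, same make, size and frame; its lid is already home and a mug stands on the lid. To be left alone.
- face_a (a point): Centre of keeper_a's sloping panel (130 mm up-slope x 150), on its surface. z: panel normal = dial axis, leaning 26 deg from vertical to the front; x: up the slope; y: level. The dial on it: round skirt, radius 29 mm, 1 to 5 mm above the panel; round fluted grip, diameter 40 mm, 5 to 33 mm above the panel. A steel stop stud (7 mm high) stands 34 mm down-slope of the axis.
- dial_a (a joint): Angle of keeper_a's dial, rad. 0 = at its zero stop, the skirt's black pointer straight down the slope (panel -x) beside the stop stud. Grows clockwise as seen looking onto the dial, up to 4.7 (1.2 to 3.3 at the start), so it is reset counter-clockwise (positive turn about panel z). Plain friction of 0.05 N m; stays where it is left; hard stop at 0.
- lid_a (a joint): Height of keeper_a's lid above its home position, m: 0 = fully home, about 0.009 at the start. It only slides straight down (and up, at most 12 mm); plain friction of about 8 N, stays where it is left.
- lidtop_a (a point): Centre of the top face of keeper_a's black lid (94 mm along keeper x, 136 mm along keeper y, 14 mm thick); moves with the lid, 184 mm above the counter when home. Axes as the keeper.
- pointer_b (a point): Tip of the pointer of keeper_b's dial, 35 mm from that dial's axis; that dial must not be turned.
- tub: Loose small square tub, 60 x 60 mm and 60 mm high, straight sides, closed white plastic with a flush thin orange lid, about 150 g, standing on keeper_a's lid. Origin: centre of its underside; z up; x and y square to its sides.
- tray: Fixed low wooden tray, 270 mm (its x) x 180 mm (its y) outside, walls 5 mm thick and 22 mm high, floor 5 mm above the counter. Origin: centre of its underside. On the left or the right of the keepers. A jar stands in its +x half; the -x half is free.
- jar: Loose jar 56 mm in diameter, 85 mm high, standing in the tray. Origin: centre of its underside. Bystander.
- bottle: Loose green glass bottle 60 mm in diameter, 210 mm high, standing in front of the keepers. Origin: centre of its underside. Bystander.
- mug: Loose white mug 72 mm in diameter, 70 mm high, on keeper_b's lid. Origin: centre of its underside. Bystander.
- breadbin: Fixed green bread bin, 200 x 170 mm (x, y), 120 mm high, on the other side of the keepers from the tray. Origin: centre of its underside.
- spice: Loose small spice pot 44 mm in diameter, 95 mm high, at the front right. Origin: centre of its underside. Bystander.
- spoon: Loose measuring spoon, 130 mm long, lying at the front left. Bystander.
Not all that is in view belongs to the job. What is shaped like the tub but purple is not meant.

How it is judged:
On the way, in this order (a step that is already met when the one before it is completed fails the run):
1. the tub stands upright on the floor of the tray, released (x of tub in the frame of tray between -0.1 and 0.1 m and y of tub in the frame of tray between -0.055 and 0.055 m and z of tub in the frame of tray between 0 and 0.012 m and angle between tub's own z axis and vertical below 0.1 rad and linear speed of tub below 0.03 m/s and contact force between tub and the fingers below 0.1 N), for 0.2 s.
2. the refilled keeper's lid is fully home (value of joint lid_a below 0.002 m), for 0.2 s.
3. its dial is back at the zero stop (value of joint dial_a below 0.08 rad), for 0.2 s.
At the end, for the whole second after the job is handed in: The tub stands upright (within 0.1 rad) and still on the tray's floor; keeper_a's lid is within 2 mm of home; keeper_a's dial is within 0.08 rad of its zero stop and at rest; nothing held (x of tub in the frame of tray between -0.1 and 0.1 m and y of tub in the frame of tray between -0.055 and 0.055 m and z of tub in the frame of tray between 0 and 0.012 m and angle between tub's own z axis and vertical below 0.1 rad and linear speed of tub below 0.03 m/s and value of joint lid_a below 0.002 m and value of joint dial_a below 0.08 rad and velocity of joint dial_a between -0.05 and 0.05 rad/s); the robot touches nothing.
It fails at once if the tub is dropped or thrown into the tray (faster than 0.7 m/s within 50 mm of its floor) (x of tub in the frame of tray between -0.1 and 0.1 m and y of tub in the frame of tray between -0.055 and 0.055 m and z of tub in the frame of tray below 0.055 m and linear speed of tub above 0.7 m/s).
It fails at once if the other keeper's dial is turned (pointer tip moved by more than 6 mm) (distance of pointer_b from where it was at the start of the episode above 0.006 m).
It fails at once if a bystander is moved by more than 30 mm (distance of any of jar, bottle, mug, spice, spoon from where it was at the start of the episode above 0.03 m).
It fails at once if a standing bystander is tipped over (angle between any of jar, bottle, mug, spice's own z axis and vertical above 0.5 rad).
It also fails if it takes over 72 s, if anything falls off the work surface, if the arm or the gripper's body presses on something with over 40 N, if the wrist force passes 120 N, or if a joint passes its speed limit or range.

## Working session

There is one attempt and no reset: what is moved stays moved. The work goes in short steps, Python scripts to look and compute and a shell command to move; the robot and the scene stay as the last step left them, time stands still between calls to the robot, and variables do not carry over. Pictures are saved under pics/ and viewed, at most 10 in all, crops included, and the job is handed in when it is done.

```bash
mkdir -p pics; ls
cat > h.py <<'E'
import numpy as np, cv2, json
from cell import status, eyes, ctrl
from scipy.spatial.transform import Rotation as R
def snap(n,tag):
    s=eyes.snapshot(n); cv2.imwrite(f'pics/{tag}.png',s['color'])
    np.savez(f'pics/{tag}.npz',**{k:np.array(v) for k,v in s.items()}); return s
def load(tag): return dict(np.load(f'pics/{tag}.npz',allow_pickle=True))
def ray(s,u,v,fish=False):
    f=200/np.tan(np.radians(float(s['vertical_fov']))/2); x=(u-s['cx']);y=(v-s['cy'])
    if fish:
        r=np.hypot(x,y);t=r/f;k=np.sin(t)/max(r,1e-9);d=np.array([x*k,-y*k,-np.cos(t)])
    else: d=np.array([x/f,-y/f,-1.])
    Rm=np.array(s['rotation']); Rm=Rm if Rm.shape==(3,3) else R.from_euler('xyz',Rm).as_matrix()
    d=Rm@d; return np.array(s['origin'],float),d/np.linalg.norm(d)
def plane(s,u,v,z,fish=False):
    o,d=ray(s,u,v,fish); return o+d*(z-o[2])/d[2]
def tri(*rs):
    A=0;b=0
    for o,d in rs:
        P=np.eye(3)-np.outer(d,d);A=A+P;b=b+P@o
    p=np.linalg.solve(A,b); return p,[np.linalg.norm((np.eye(3)-np.outer(d,d))@(p-o)) for o,d in rs]
E
python3 - <<'E'
from h import *
for n in ('scene','side','wrist'):
    s=snap(n,n+'0'); print(n,{k:np.round(v,3).tolist() for k,v in s.items() if k!='color'})
print({k:np.round(v,3).tolist() for k,v in status.get_obs().items()})
E
```

```text
pics
scene {'vertical_fov': 44.973, 'cx': 324.488, 'cy': 206.143, 'origin': [1.13, -0.905, 1.107], 'rotation': [0.834, -0.005, 0.64]}
side {'vertical_fov': 43.87, 'cx': 318.182, 'cy': 193.896, 'origin': [-0.038, 0.8, 1.406], 'rotation': [0.675, -0.011, -2.586]}
wrist {'vertical_fov': 65.706, 'cx': 324.873, 'cy': 195.808, 'origin': [0.308, -0.55, 0.384], 'rotation': [-0.303, -0.001, -1.195]}
{'time_s': 0.15, 'joint_positions': [-1.301, 0.491, 1.559, -0.0, 1.092, -0.106], 'joint_vel': [-0.0, -0.001, -0.001, -0.001, -0.001, 0.0], 'tau': [-0.0, -61.29, -25.828, 0.069, 0.047, -0.0], 'tool_pos': [0.229, -0.581, 0.214], 'tcp_rot': [-3.141, -0.0, 0.376], 'contact_force': [-0.23, -0.515, 0.791], 'moment': [0.051, -0.027, 0.019], 'grip_force': 0.0, 'grip_width': 1.0}
```

View pics/scene0.png

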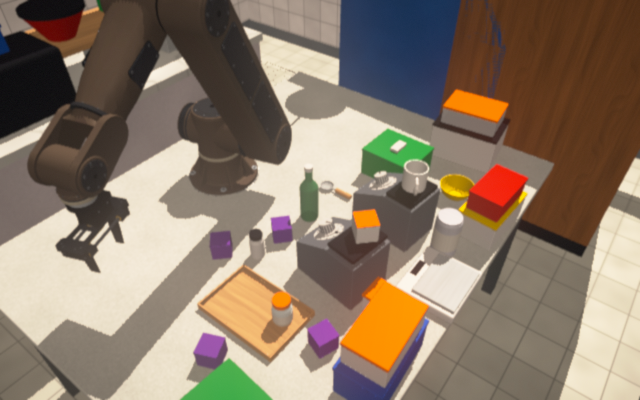

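View pics/side0.png

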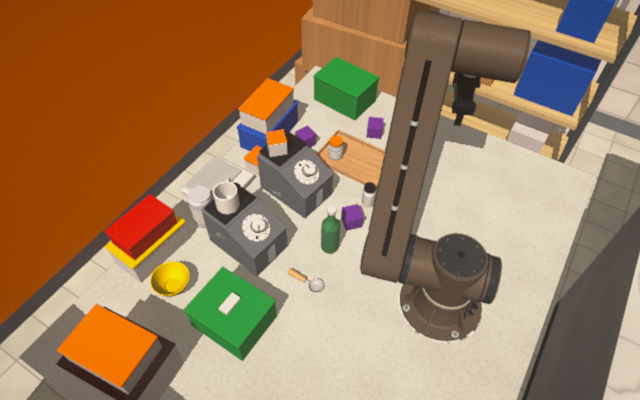

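Scene view: the tub with the orange lid stands on the keeper at (366,220), and that keeper's lid is proud. Its twin carries the mug at (415,175). The tray is at (257,310), with the jar in it at (282,308), and the bottle is at (309,195). In the side view the tub is at (277,143) and keeper_a's dial at (307,171).
Things that could be taken for the tub (scene pixels):
- the orange stacks at (385,320) and (475,108)
- the orange slab at (375,292)
- the jar cap at (281,300)
- the purple cubes at (221,245), (281,229), (323,337) and (210,350)

I choose (366,220), the white cube with an orange lid standing on the keeper.

Run:
```python
from h import *
a=load('scene0');b=load('side0')
def omask(s,x0,x1,y0,y1):
    h=cv2.cvtColor(s['color'],cv2.COLOR_BGR2HSV);m=cv2.inRange(h,(5,150,120),(20,255,255))
    k=np.zeros_like(m);k[y0:y1,x0:x1]=m[y0:y1,x0:x1];return k
for s,bx in((a,(345,385,205,245)),(b,(262,292,127,157))):
    m=omask(s,*bx);c=max(cv2.findContours(m,0,2)[0],key=cv2.contourArea)
    M=cv2.moments(c);s['c']=(M['m10']/M['m00'],M['m01']/M['m00']);s['r']=cv2.boxPoints(cv2.minAreaRect(c))
    q=cv2.approxPolyDP(c,3,True)[:,0];s['q']=q;print(s['c'],q.tolist())
print(tri(ray(a,*a['c']),ray(b,*b['c'])))
for s in(a,b): print([plane(s,*p,.252).round(3).tolist() for p in s['q']])
# tray corners rough, scene view at z=.022
for p in((243,267),(314,313),(271,355),(198,307)):print('tray',plane(a,*p,.022).round(3))
c1=cv2.resize(a['color'][190:370,190:450],None,fx=3,fy=3,interpolation=cv2.INTER_CUBIC)
c2=cv2.resize(b['color'][110:250,190:390],None,fx=4,fy=4,interpolation=cv2.INTER_CUBIC)
cv2.imwrite('pics/c1.png',c1);cv2.imwrite('pics/c2.png',c2)
```

```text
(365.9285087719298, 218.2004385964912) [[375, 210], [353, 211], [356, 226], [380, 225]]
(275.98837209302326, 136.8372093023256) [[283, 129], [266, 132], [268, 143], [286, 141]]
(array([ 0.68221717, -0.12026165,  0.25256851]), [np.float64(0.0006909016709922123), np.float64(0.0006909016709924037)])
[[0.684, -0.079, 0.252], [0.641, -0.117, 0.252], [0.678, -0.158, 0.252], [0.725, -0.119, 0.252]]
[[0.683, -0.164, 0.252], [0.723, -0.122, 0.252], [0.688, -0.084, 0.252], [0.644, -0.123, 0.252]]
tray [ 0.387 -0.299  0.022]
tray [ 0.652 -0.302  0.022]
tray [ 0.643 -0.466  0.022]
tray [ 0.389 -0.475  0.022]
```

View pics/c1.png

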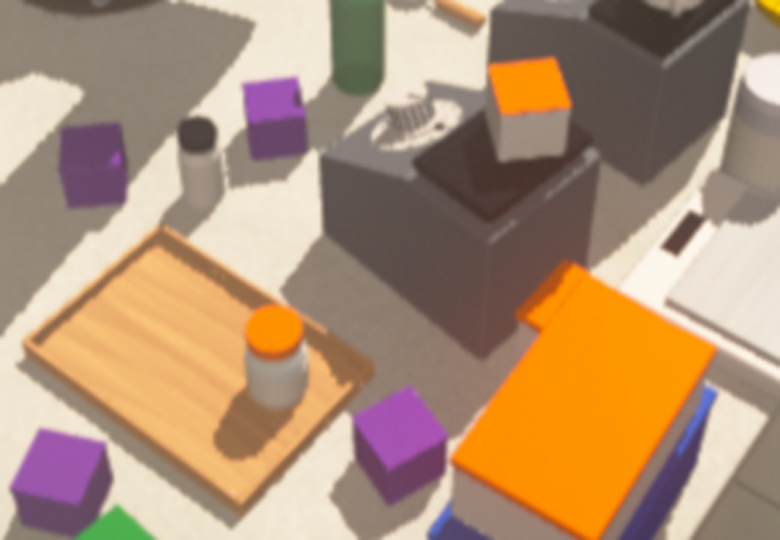

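View pics/c2.png

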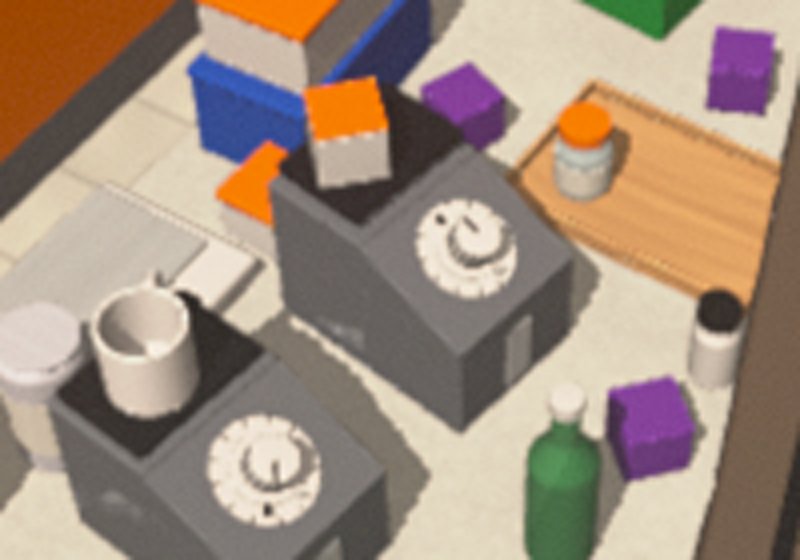

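Run:
```python
from h import *
a=load('scene0');b=load('side0')
P=lambda u,v:(190+u/4,110+v/4); Q=lambda u,v:(190+u/3,190+v/3)
fl=plane(b,*P(463,348),.113);fr=plane(b,*P(575,262),.113);rl=plane(b,*P(362,233),.17);rr=plane(b,*P(465,150),.17)
print('side panel fl fr rl rr',fl.round(3),fr.round(3),rl.round(3),rr.round(3))
ax=lambda p:np.degrees(np.arctan2(p[1],p[0]))
print('yaws',ax(rl-fl),ax(rr-fr),ax(fl-fr)-90,ax(rl-rr)-90)
print('dial face ctr: grip top c~', plane(b,*P(478,238),.17).round(3),'skirt c',plane(b,*P(466,248),.146).round(3))
for n,p,z in(('jar',(273,395),.005),('spice',(203,200),0),('bottle',(357,88),0),('dialskirt',(415,122),.146),('lid front r',(490,218),.193),('body back r top',(598,160),.17),('back r mid',(490,240),.17),('front top l',(322,158),.113)):
    print(n,plane(a,*Q(*p),z).round(3))
print('bottle side',plane(b,*P(560,530),0).round(3),'spice',plane(b,*P(712,385),0).round(3),'mug',plane(b,*P(147,405),.184))
```

```text
side panel fl fr rl rr [ 0.524 -0.054  0.113] [ 0.494 -0.185  0.113] [ 0.636 -0.074  0.17 ] [ 0.616 -0.2    0.17 ]
yaws -10.070878397439344 -7.17066211348952 -13.0641024286423 -9.26407388545978
dial face ctr: grip top c~ [ 0.552 -0.121  0.17 ] skirt c [ 0.566 -0.124  0.146]
jar [ 0.591 -0.368  0.005]
spice [ 0.379 -0.23   0.   ]
bottle [ 0.403 -0.006  0.   ]
dialskirt [ 0.57  -0.128  0.146]
lid front r [ 0.714 -0.219  0.193]
body back r top [ 0.742 -0.088  0.17 ]
back r mid [ 0.718 -0.222  0.17 ]
front top l [ 0.509 -0.192  0.113]
bottle side [ 0.399 -0.008  0.   ] spice [ 0.363 -0.212  0.   ] mug [0.66743389 0.16913387 0.184     ]
```

```bash
python3 -m jog '[[[1,0,0,-50,0,0,-7.2],[1,0,0,-50,0,0,-7.2],[1,0,0,-50,0,0,-7.2],[1,50,0,0,0,0,0],[1,50,0,0,0,0,0],[1,50,0,0,0,0,0],[1,50,0,0,0,0,0],[1,50,0,0,0,0,0],[1,50,0,0,0,0,0],[1,50,0,0,0,0,0]]]'; python3 -m jog '[[[1,50,0,0,0,0,0],[1,40,0,0,0,0,0],[1,30,0,0,0,0,0],[1,20,0,0,0,0,0],[1,0,0,0,0,0,0],[1,0,0,0,0,0,0],[1,0,0,0,0,0,0],[1,0,0,0,0,0,0],[1,0,0,0,0,0,0],[1,0,0,0,0,0,0]]]'
python3 - <<'E'
from h import *
s=snap('wrist','w1')
E
```

```text
time_s: 1.15
tool_pos: [0.486, -0.3404, 0.3646]
tcp_rot: [-3.142, 0.0, 0.753]
contact_force: [-0.6, -0.5, 0.7]
grip_width: 0.998
grip_force: 0.0
time_s: 2.15
tool_pos: [0.5867, -0.2468, 0.3648]
tcp_rot: [3.141, -0.0, 0.752]
contact_force: [0.1, -0.0, 0.1]
grip_width: 0.996
grip_force: 0.0
```

View pics/w1.png

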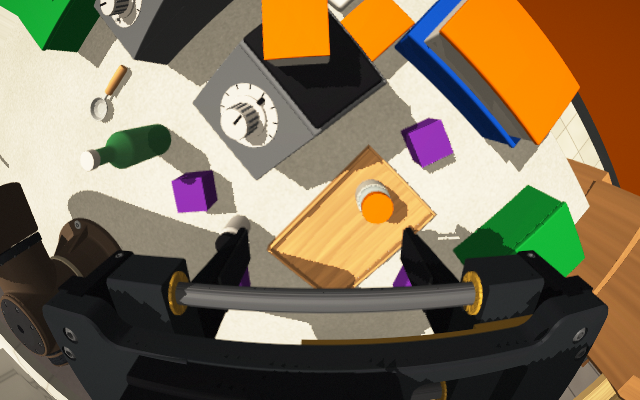

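The wrist view shows the orange tub lid at (296,28), square to the tool. The dial is at (248,118) with its pointer at (262,99). The tray spans (268,248) to (436,212), and the jar is at (375,205). I'll move on for a second view.

```bash
python3 -m jog '[[[1,30,0,0,0,0,0],[1,30,0,0,0,0,0],[1,20,0,0,0,0,0],[1,10,0,0,0,0,0],[1,0,0,0,0,0,0],[1,0,0,0,0,0,0],[1,0,0,0,0,0,0],[1,0,0,0,0,0,0],[1,0,0,0,0,0,0],[1,0,0,0,0,0,0]]]'
python3 - <<'E'
from h import *
s=snap('wrist','w2')
h=cv2.cvtColor(s['color'],cv2.COLOR_BGR2HSV);m=cv2.inRange(h,(5,150,120),(20,255,255))
for c in cv2.findContours(m,0,2)[0]:
    if cv2.contourArea(c)>800: print(cv2.contourArea(c),cv2.boundingRect(c),cv2.approxPolyDP(c,4,True)[:,0].tolist())
E
```

```text
time_s: 3.2
tool_pos: [0.6525, -0.1851, 0.3648]
tcp_rot: [3.141, -0.0, 0.752]
contact_force: [0.0, 0.8, 0.4]
grip_width: 1.001
grip_force: 0.0
1008.0 (358, 228, 46, 46) [[377, 228], [388, 250], [379, 244], [365, 246], [360, 267], [375, 273], [398, 261], [403, 266], [398, 258], [402, 231], [399, 245]]
1180.0 (274, 197, 128, 91) [[401, 229], [368, 197], [274, 286], [339, 287], [289, 278], [362, 214], [380, 209]]
4173.5 (261, 88, 70, 69) [[326, 88], [261, 94], [266, 156], [329, 153]]
3441.0 (333, 42, 82, 83) [[381, 42], [333, 86], [365, 124], [414, 79]]
11055.5 (439, 40, 136, 169) [[496, 40], [439, 106], [528, 208], [574, 148], [535, 87]]
25788.0 (503, 0, 137, 400) [[503, 0], [573, 101], [619, 212], [609, 207], [604, 192], [564, 175], [553, 184], [581, 237], [561, 263], [565, 275], [578, 274], [609, 308], [577, 375], [596, 399], [639, 399], [639, 0]]
```

View pics/w2.png

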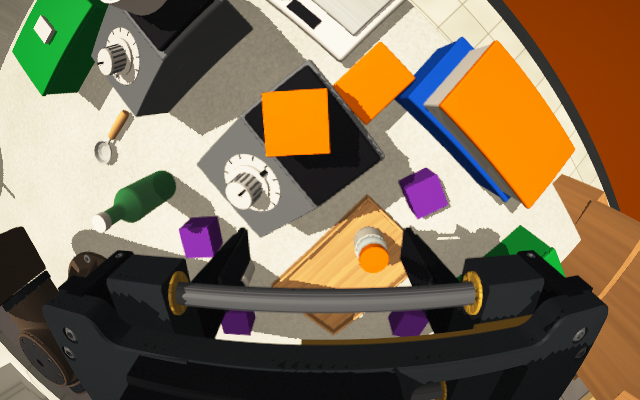

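Close look at the choice: the white cube with an orange lid stands on the keeper's black lid at (296,122), so it is the tub. The dial is centred near (252,181) with its pointer at (264,170). The panel's front corners are at (197,164) and (263,237).

Run:
```python
from h import *
a=load('scene0');b=load('side0');w1=load('w1');w2=load('w2')
ax=lambda p:np.degrees(np.arctan2(p[1],p[0]))
q=[(326.5,87.5),(260.5,93.5),(265.5,156.5),(329.5,153.5)]
p=np.array([plane(w2,*c,.2525,True) for c in q]);print('tub w2',p.round(4).tolist(),p.mean(0).round(4))
print('yaws',[round(ax(p[i]-p[(i+1)%4])%90,1) for i in range(4)],[np.linalg.norm(p[i]-p[(i+1)%4]).round(4) for i in range(4)])
c=np.mean(q,0);print('tub 3-view',tri(ray(a,365.9,218.2),ray(b,276.0,136.8),ray(w2,*c,True)))
# tray corners (outer top)
for t,u in(('far-left',(370,147)),('far-right',(436,213)),('near-left',(268,248))):print('tray',t,plane(w1,*u,.022,True).round(4))
print('tray right-near tri scene/…', tri(ray(w1,370,147,True),ray(w2,368,196,True)))
for n,u,z in(('fl',(197,164),.113),('fr',(263,237),.113),('bl',(312,61),.184),('br',(384,157),.184)):print(n,plane(w2,*u,z,True).round(4))
# skirt ellipse: white pixels
for s,(u,v),nm in((w1,(248,112),'w1'),(w2,(252,181),'w2')):
    g=s['color'];hs=cv2.cvtColor(g,cv2.COLOR_BGR2HSV)
    m=((hs[...,1]<60)&(hs[...,2]>150)).astype(np.uint8)*255
    k=np.zeros_like(m);cv2.circle(k,(u,v),45,255,-1);m&=k
    c=max(cv2.findContours(m,0,2)[0],key=cv2.contourArea)
    print(nm,cv2.contourArea(c),cv2.boundingRect(c),cv2.fitEllipse(cv2.convexHull(c)))
    cv2.imwrite(f'pics/d_{nm}.png',cv2.resize(g[v-60:v+60,u-60:u+60],(400,400),interpolation=cv2.INTER_CUBIC))
cv2.imwrite('pics/d.png',np.hstack([cv2.imread('pics/d_w1.png'),cv2.imread('pics/d_w2.png')]))
```

```text
tub w2 [[0.7249, -0.1194, 0.2525], [0.6809, -0.0785, 0.2525], [0.64, -0.1209, 0.2525], [0.6825, -0.1629, 0.2525]] [ 0.6821 -0.1204  0.2525]
yaws [np.float64(47.1), np.float64(46.0), np.float64(45.3), np.float64(45.7)] [np.float64(0.0601), np.float64(0.0589), np.float64(0.0598), np.float64(0.0607)]
tub 3-view (array([ 0.68229691, -0.12055063,  0.25264291]), [np.float64(0.0007201834449054824), np.float64(0.0006512930181882492), np.float64(0.00020407112864705078)])
tray far-left [ 0.646  -0.2957  0.022 ]
tray far-right [ 0.6476 -0.4721  0.022 ]
tray near-left [ 0.384  -0.2911  0.022 ]
tray right-near tri scene/… (array([ 0.64570634, -0.30039772, -0.00147854]), [np.float64(0.00024923898063382364), np.float64(0.00024923898063386923)])
fl [ 0.5255 -0.047   0.113 ]
fr [ 0.5059 -0.1939  0.113 ]
bl [ 0.7388 -0.0851  0.184 ]
br [ 0.7157 -0.2204  0.184 ]
w1 2882.5 (220, 83, 59, 65) ((247.858154296875, 115.2702865600586), (57.45131301879883, 67.56671905517578), 149.4104766845703)
w2 3108.0 (207, 153, 73, 73) ((243.5814666748047, 188.7855224609375), (68.3285903930664, 74.16464233398438), 133.89218139648438)
```

View pics/d.png

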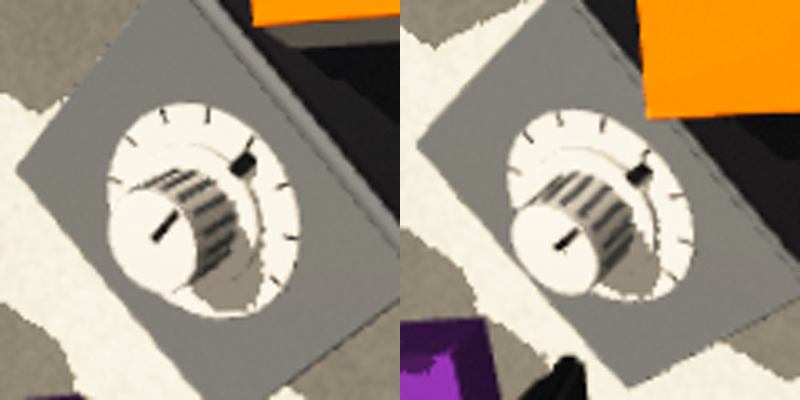

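Run:
```python
from h import *
w1=load('w1');w2=load('w2')
T=lambda A,B:tri(ray(w1,*A,True),ray(w2,*B,True))
g,e1=T((233.3,124.3),(238.5,195.4));s,e2=T((248.9,115.),(252.,182.5));p,e3=T((260.9,100.9),(264,173.2))
print('grip top',g.round(4),e1[0]);print('skirt',s.round(4),e2[0]);print('pointer',p.round(4),e3[0])
v=g-s;print('axis len',np.linalg.norm(v),'tilt',np.degrees(np.arccos(v[2]/np.linalg.norm(v))),'az',np.degrees(np.arctan2(-v[1],-v[0])))
for yaw in(-8,-9.5):
    K=R.from_euler('z',yaw,degrees=True)
    n=K.apply([-np.sin(np.radians(26)),0,np.cos(np.radians(26))]);x=K.apply([np.cos(np.radians(26)),0,np.sin(np.radians(26))]);y=np.cross(n,x)
    face=g-n*.033;d=p-face
    print(yaw,'face',face.round(4),'s-based',(s-n*.005).round(4),'ptr panel',d@x,d@y,d@n,'dial angle',np.degrees(np.arctan2(d@y,-(d@x)))%360)
    # keeper origin: face centre at x=(7-110)/2, z=.1415
    print('keeper o',(face-K.apply([-.0515,0,.1415])).round(4),'lidtop',(face-K.apply([-.0515,0,.1415])+K.apply([.058,0,.193])).round(4))
o=status.get_obs();t=o['tool_pos'];Rm=R.from_euler('xyz',o['tcp_rot']).as_matrix()
print('to tub (tool mm)',(Rm.T@(np.array([.6823,-.1205,.2205])-t)*1000).round(1))
print('after 2.9deg:',((Rm@R.from_rotvec([0,0,-2.9],degrees=True).as_matrix()).T@(np.array([.6823,-.1205,.2205])-t)*1000).round(1))
```

```text
grip top [ 0.5557 -0.1249  0.1684] 0.0003655895094553092
skirt [ 0.5712 -0.1277  0.1402] 0.00014100048063290325
pointer [ 0.5982 -0.1311  0.1608] 0.00028449971483212726
axis len 0.03233713903641271 tilt 29.048884893293483 az -10.247168403477323
-8 face [ 0.57   -0.1269  0.1388] s-based [ 0.5733 -0.128   0.1357] ptr panel 0.03530859146951306 -0.00021903326076480484 0.0073398209590137785 dial angle 180.3554239893648
keeper o [ 0.621  -0.1341 -0.0027] lidtop [ 0.6785 -0.1422  0.1903]
-9.5 face [ 0.57   -0.1273  0.1388] s-based [ 0.5733 -0.1281  0.1357] ptr panel 0.03530050604051694 0.000906227394773752 0.007343764486227725 dial angle 178.5294374255346
keeper o [ 0.6208 -0.1358 -0.0027] lidtop [ 0.678  -0.1454  0.1903]
to tub (tool mm) [ 65.8 -26.8 144.2]
after 2.9deg: [ 67.1 -23.5 144.2]
```

```bash
python3 -m jog '[[[1,0,0,0,0,0,-2.9],[1,33,-12,0,0,0,0],[1,34,-11.5,0,0,0,0],[1,0,0,40,0,0,0],[1,0,0,40,0,0,0],[1,0,0,30,0,0,0],[1,0,0,20,0,0,0],[1,0,0,14,0,0,0],[1,0,0,0,0,0,0],[1,0,0,0,0,0,0]]]' 15; python3 -m jog '[[[0.6,0,0,0,0,0,0],[0.55,0,0,0,0,0,0],[0.5,0,0,0,0,0,0],[0.5,0,0,0,0,0,0],[0.5,0,0,0,0,0,0],[0.5,0,0,0,0,0,0],[0.5,0,0,0,0,0,0],[0.5,0,0,0,0,0,0],[0.5,0,0,0,0,0,0],[0.5,0,0,0,0,0,0]]]' 15
```

```text
time_s: 4.25
tool_pos: [0.6827, -0.1205, 0.2215]
tcp_rot: [3.141, -0.0, 0.803]
contact_force: [0.7, -0.6, 0.4]
grip_width: 1.0
grip_force: 0.0
time_s: 5.25
tool_pos: [0.6823, -0.1204, 0.2208]
tcp_rot: [3.141, -0.0, 0.803]
contact_force: [-0.6, 0.1, 3.2]
grip_width: 0.63
grip_force: 15.0
```

```bash
python3 -m jog '[[[0.5,0,0,-10,0,0,0],[0.5,0,0,-40,0,0,0],[0.5,0,0,-50,0,0,0],[0.5,-30,1,0,0,0,0],[0.5,-50,2,0,0,0,0],[0.5,-50,2,0,0,0,0],[0.5,-50,2,0,0,0,0],[0.5,-50,2,0,0,0,0],[0.5,-50,3,0,0,0,0],[0.5,-40,2,0,0,0,0]]]'; python3 -m jog '[[[0.5,-30,2,0,0,0,0],[0.5,0,2,20,0,0,0],[0.5,0,0,40,0,0,0],[0.5,0,0,50,0,0,0],[0.5,0,0,50,0,0,0],[0.5,0,0,40,0,0,0],[0.5,0,0,30,0,0,0],[0.5,0,0,20,0,0,0],[0.5,0,0,10,0,0,0],[0.5,0,0,5,0,0,0]]]'
```

```text
time_s: 6.25
tool_pos: [0.4684, -0.3618, 0.3212]
tcp_rot: [3.141, 0.0, 0.803]
contact_force: [0.5, -0.7, -0.3]
grip_width: 0.633
grip_force: 15.0
time_s: 7.25
tool_pos: [0.4525, -0.3846, 0.0553]
tcp_rot: [-3.141, 0.0, 0.803]
contact_force: [-0.4, -0.0, -0.9]
grip_width: 0.632
grip_force: 15.0
```

```bash
python3 -m jog '[[[0.5,0,0,8,0,0,0],[0.5,0,0,5,0,0,0],[0.5,0,0,3,0,0,0],[0.5,0,0,2,0,0,0],[0.5,0,0,1,0,0,0],[0.5,0,0,1,0,0,0],[0.5,0,0,1,0,0,0],[0.5,0,0,0,0,0,0],[0.5,0,0,0,0,0,0],[0.5,0,0,0,0,0,0]]]'
```

```text
time_s: 8.25
tool_pos: [0.4524, -0.3846, 0.0347]
tcp_rot: [3.141, 0.0, 0.803]
contact_force: [0.0, 0.1, -1.6]
grip_width: 0.632
grip_force: 15.0
```

```bash
python3 -m jog '[[[0.5,0,0,0.7,0,0,0],[0.5,0,0,0.7,0,0,0],[0.5,0,0,0.6,0,0,0],[0.5,0,0,0,0,0,0],[0.65,0,0,0,0,0,0],[0.7,0,0,0,0,0,0],[0.9,0,0,0,0,0,0],[1,0,0,0,0,0,0],[1,0,0,0,0,0,0],[1,0,0,0,0,0,0]]]'; python3 -m jog '[[[1,0,0,-10,0,0,0],[1,0,0,-30,0,0,0],[1,0,0,-40,0,0,0],[1,0,0,-50,0,0,0],[1,0,0,-50,0,0,0],[1,0,0,-50,0,0,0],[0,0,0,-50,0,0,0],[0,0,0,-30,0,0,0],[0,0,0,0,0,0,0],[0,0,0,0,0,0,0]]]';python3 - <<'E'
from h import *
a=snap('scene','scene2');w=snap('wrist','w3')
for s,f,n in((a,0,'s'),(w,1,'w')):
    h=cv2.cvtColor(s['color'],cv2.COLOR_BGR2HSV);m=cv2.inRange(h,(5,220,190),(20,255,255))
    for c in cv2.findContours(m,0,2)[0]:
        if cv2.contourArea(c)>80:
            M=cv2.moments(c);u=(M['m10']/M['m00'],M['m01']/M['m00']);p=plane(s,*u,.065,f)
            if abs(p[0]-.45)<.06 and abs(p[1]+.385)<.06: print(n,u,p.round(4),cv2.contourArea(c))
cv2.imwrite('pics/v1.png',np.hstack([cv2.resize(a['color'][200:380,150:350],(400,360)),cv2.resize(w['color'],(400,250))[:250] if 0 else cv2.copyMakeBorder(cv2.resize(w['color'],(400,250)),0,110,0,0,0)]))
E
```

```text
time_s: 9.25
tool_pos: [0.4524, -0.3845, 0.0327]
tcp_rot: [3.142, 0.0, 0.803]
contact_force: [0.2, -0.5, -0.3]
grip_width: 0.971
grip_force: 0.0
time_s: 10.25
tool_pos: [0.4521, -0.3842, 0.3432]
tcp_rot: [3.141, 0.0, 0.803]
contact_force: [-0.0, 0.5, -0.8]
grip_width: 0.724
grip_force: 0.0
s (236.7065573770492, 287.0065573770492) [ 0.4523 -0.3847  0.065 ] 305.0
w (325.6304730473047, 159.28679867986799) [ 0.4533 -0.3843  0.065 ] 1515.0
```

View pics/v1.png

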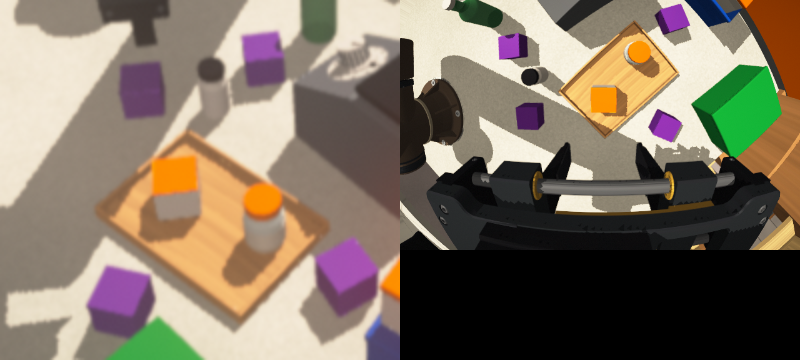

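The picture shows the tub upright in the tray's free half, at crop (176,185), and the jar untouched. Next I press the lid with the fingers closed.

```bash
python3 -m jog '[[[0,30,0,0,0,0,0],[0,50,0,0,0,0,0],[0,50,0,0,0,0,0],[0,50,-1,0,0,0,0],[0,50,-1,0,0,0,0],[0,50,-1,0,0,0,0],[0,30,-1,20,0,0,0],[0,19,0,40,0,0,0],[0,0,0,40,0,0,0],[0,0,0,30,0,0,0]]]' 20; python3 -m jog '[[[0,0,0,4,0,0,0],[0,0,0,0,0,0,0],[0,0,0,3,0,0,0],[0,0,0,2,0,0,0],[0,0,0,2,0,0,0],[0,0,0,2,0,0,0],[0,0,0,2,0,0,0],[0,0,0,2,0,0,0],[0,0,0,2,0,0,0],[0,0,0,0,0,0,0]]]'
```

```text
time_s: 11.35
tool_pos: [0.677, -0.1438, 0.2082]
tcp_rot: [-3.137, 0.002, 0.805]
contact_force: [0.4, -1.3, -0.3]
grip_width: 0.005
grip_force: 0.0
time_s: 12.35
tool_pos: [0.6779, -0.145, 0.1934]
tcp_rot: [-3.142, 0.0, 0.803]
contact_force: [0.2, -0.5, -0.7]
grip_width: 0.003
grip_force: 0.0
```

```bash
python3 -m jog '[[[0,0,0,1,0,0,0],[0,0,0,1,0,0,0],[0,0,0,1,0,0,0],[0,0,0,1,0,0,0],[0,0,0,1,0,0,0],[0,0,0,1,0,0,0],[0,0,0,1,0,0,0],[0,0,0,0,0,0,0],[0,0,0,0,0,0,0],[0,0,0,0,0,0,0]]]'; python3 -m jog '[[[0,0,0,0.5,0,0,0],[0,0,0,0.5,0,0,0],[0,0,0,0.5,0,0,0],[0,0,0,0.5,0,0,0],[0,0,0,0,0,0,0],[0,0,0,0,0,0,0],[0,0,0,0,0,0,0],[0,0,0,0,0,0,0],[0,0,0,0,0,0,0],[0,0,0,0,0,0,0]]]'
```

```text
time_s: 13.35
tool_pos: [0.678, -0.145, 0.1875]
tcp_rot: [3.141, -0.0, 0.803]
contact_force: [-1.3, 0.8, 5.6]
grip_width: 0.002
grip_force: 2.9
time_s: 14.35
tool_pos: [0.678, -0.145, 0.1856]
tcp_rot: [3.141, -0.0, 0.803]
contact_force: [-2.5, 1.2, 6.2]
grip_width: 0.002
grip_force: 3.2
```

```bash
python3 -m jog '[[[0,0,0,0.5,0,0,0],[0,0,0,0.5,0,0,0],[0,0,0,0.5,0,0,0],[0,0,0,0.5,0,0,0],[0,0,0,0,0,0,0],[0,0,0,0,0,0,0],[0,0,0,0,0,0,0],[0,0,0,0,0,0,0],[0,0,0,0,0,0,0],[0,0,0,0,0,0,0]]]'; python3 -m jog '[[[0,0,0,0.5,0,0,0],[0,0,0,0.5,0,0,0],[0,0,0,0,0,0,0],[0,0,0,0,0,0,0],[0,0,0,0,0,0,0],[0,0,0,0,0,0,0],[0,0,0,0,0,0,0],[0,0,0,0,0,0,0],[0,0,0,0,0,0,0],[0,0,0,0,0,0,0]]]'
```

```text
time_s: 15.35
tool_pos: [0.678, -0.145, 0.1843]
tcp_rot: [3.14, -0.001, 0.804]
contact_force: [-3.8, 0.5, 10.9]
grip_width: 0.004
grip_force: 5.6
time_s: 16.35
tool_pos: [0.678, -0.145, 0.1842]
tcp_rot: [3.14, -0.001, 0.803]
contact_force: [-6.8, 2.0, 16.7]
grip_width: 0.002
grip_force: 8.7
```

```bash
python3 -m jog '[[[0,0,0,-10,0,0,0],[0,0,0,-40,0,0,0],[0,0,0,-50,0,0,8.5],[0,0,0,-20,0,0,8.5],[1,0,0,0,0,0,8.5],[1,0,0,0,0,0,8.5],[1,0,0,0,0,0,8.5],[1,0,0,0,0,0,8.5],[1,0,0,0,0,0,8.5],[1,0,0,0,0,0,8.5]]]'; python3 -m jog '[[[1,0,0,0,0,0,8],[1,0,0,0,0,0,8],[1,0,0,0,0,0,8],[1,0,0,0,0,0,8],[1,0,0,0,4.6,4.6,0],[1,0,0,0,4.6,4.6,0],[1,0,0,0,4.6,4.6,0],[1,0,0,0,4.6,4.6,0],[1,0,0,0,0,0,0],[1,0,0,0,0,0,0]]]'
python3 - <<'E'
from h import *
w1=load('w1');w2=load('w2');b=load('side0')
print('griptop',plane(w1,233.3,124.3,.1712,1),plane(w2,238.5,195.4,.1712,1))
print('skirt',plane(w1,248.9,115,.1455,1),plane(w2,252,182.5,.1455,1))
n=R.from_euler('z',-9,degrees=True).apply([-np.sin(np.radians(26)),0,np.cos(np.radians(26))])
o=status.get_obs();Rm=R.from_euler('xyz',o['tcp_rot']).as_matrix()
print('n',n,'tool -z',-Rm[:,2],'x',Rm[:,0],'j',np.round(o['joint_positions'],2),o['tool_pos'])
E
```

```text
time_s: 17.35
tool_pos: [0.678, -0.145, 0.3017]
tcp_rot: [3.142, -0.0, -0.389]
contact_force: [-0.4, 1.0, -0.1]
grip_width: 0.453
grip_force: 0.0
time_s: 18.35
tool_pos: [0.6779, -0.1451, 0.3022]
tcp_rot: [-2.811, -0.314, -0.995]
contact_force: [-0.0, 0.4, -0.1]
grip_width: 1.0
grip_force: 0.0
griptop [ 0.55614185 -0.12512091  0.1712    ] [ 0.55719046 -0.12517599  0.1712    ]
skirt [ 0.57230092 -0.12863029  0.1455    ] [ 0.57298803 -0.12759315  0.1455    ]
n [-0.43297407  0.06857636  0.89879405] tool -z [-0.43152666  0.06818046  0.89951996] x [ 0.51800639 -0.7976294   0.30896069] j [-0.34  0.36  1.6   0.12  0.73  2.11] [ 0.67786748 -0.14506115  0.30221897]
```

Run:
```python
from h import *
o=status.get_obs();Rm=R.from_euler('xyz',o['tcp_rot']).as_matrix()
n=-Rm[:,2]; print((Rm.T@(np.array([.5725,-.128,.1415])+.09*n-o['tool_pos'])*1000).round(1))
```

```text
[-117.8  117.2    7.9]
```

```bash
python3 -m jog '[[[1,-18,18,0,0,0,0],[1,-30,30,0,0,0,0],[1,-30,30,0,0,0,0],[1,-30,30,4,0,0,0],[1,-9.8,9.2,3.9,0,0,0],[1,0,0,0,0,0,0],[1,0,0,0,0,0,0],[1,0,0,0,0,0,0],[1,0,0,0,0,0,0],[1,0,0,0,0,0,0]]]'
python3 - <<'E'
from h import *
s=snap('wrist','w4');o=status.get_obs();Rm=R.from_euler('xyz',o['tcp_rot']).as_matrix();print(o['tool_pos'])
# project expected grip top centre
f=200/np.tan(np.radians(float(s['vertical_fov']))/2);C=R.from_euler('xyz',s['rotation']).as_matrix()
def proj(p):
    d=C.T@(p-s['origin']);d=d*[1,-1,-1];t=np.arctan2(np.hypot(d[0],d[1]),d[2]);k=f*t/np.hypot(d[0],d[1]);return np.array([s['cx']+d[0]*k,s['cy']+d[1]*k])
n=-Rm[:,2];F=np.array([.5725,-.128,.1415]);g=proj(F+.033*n);print(g,proj(F+.005*n),proj(o['tool_pos']))
u,v=g.astype(int);y0,x0=max(v-100,0),u-130
c=s['color'][y0:y0+200,x0:x0+260];print(x0,y0,c.shape)
cv2.imwrite('pics/w4c.png',cv2.resize(c,None,fx=3,fy=3,interpolation=cv2.INTER_CUBIC))
E
```

```text
time_s: 19.35
tool_pos: [0.5345, -0.1219, 0.2219]
tcp_rot: [-2.809, -0.316, -0.995]
contact_force: [0.0, 0.7, -0.7]
grip_width: 1.001
grip_force: 0.0
[ 0.53432153 -0.12186709  0.22180468]
[325.38676885 213.53090291] [325.32288746 202.18486725] [324.86047083 245.23136831]
195 113 (200, 260, 3)
```

View pics/w4c.png

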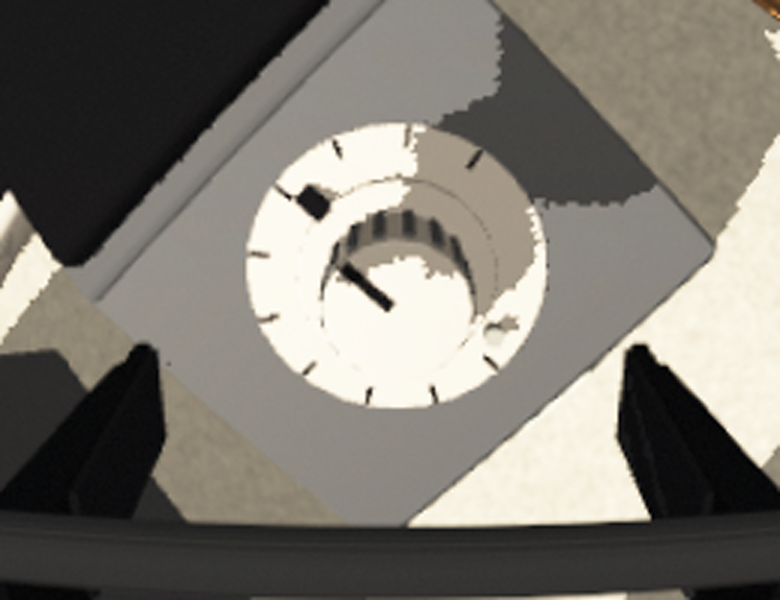

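The crop shows the grip top centred at (398,310), the pointer at (313,202) and the stud at (500,327), almost opposite the pointer, so the dial must turn about 180 deg. The tool needs about -1.5 mm in x and +1.8 mm in y to be centred.

```bash
python3 -m jog '[[[1,-1.5,1.8,10,0,0,0],[1,0,0,20,0,0,0],[1,0,0,20,0,0,0],[1,0,0,15,0,0,0],[1,0,0,8,0,0,0],[1,0,0,5,0,0,0],[1,0,0,1,0,0,0],[0.6,0,0,0,0,0,0],[0.5,0,0,0,0,0,0],[0.5,0,0,0,0,0,0]]]' 20; python3 -m jog '[[[0.3,0,0,0,0,0,0],[0.3,0,0,0,0,0,0],[0.3,0,0,0,0,0,0],[0.3,0,0,0,0,0,0],[0.3,0,0,0,0,0,0],[0.3,0,0,0,0,0,0],[0.3,0,0,0,0,0,0],[0.3,0,0,0,0,0,0],[0.3,0,0,0,0,0,0],[0.3,0,0,0,0,0,0]]]' 20
```

```text
time_s: 20.4
tool_pos: [0.5661, -0.1272, 0.1502]
tcp_rot: [-2.809, -0.316, -0.995]
contact_force: [0.6, 0.4, 0.3]
grip_width: 0.802
grip_force: 0.0
time_s: 21.4
tool_pos: [0.5664, -0.1269, 0.1499]
tcp_rot: [-2.809, -0.316, -0.995]
contact_force: [2.9, 5.2, 1.5]
grip_width: 0.415
grip_force: 20.0
```

```bash
python3 -m jog '[[[0.3,0,-1,0,0,0,0],[0.3,0,0,0,0,0,-4],[0.3,0,0,0,0,0,-6],[0.3,0,0,0,0,0,-6],[0.3,0,0,0,0,0,-6],[0.3,0,0,0,0,0,-6],[0.3,0,0,0,0,0,-6],[0.3,0,0,0,0,0,-6],[0.3,0,0,0,0,0,0],[0.3,0,0,0,0,0,0]]]' 20;python3 -c "
from h import *
o=status.get_obs();M=R.from_euler('xyz',o['tcp_rot']);print('F tool',M.inv().apply(o['contact_force']),'M',M.inv().apply(o['moment']),np.round(o['joint_positions'],2))"
```

```text
time_s: 22.4
tool_pos: [0.5667, -0.1264, 0.1499]
tcp_rot: [-3.098, -0.452, -0.257]
contact_force: [-1.1, 3.0, 3.3]
grip_width: 0.419
grip_force: 20.0
F tool [-0.21656175 -2.74294203 -3.67121661] M [ 0.40619437 -0.28955053 -0.04911861] [-0.38  0.4   2.05  0.37  0.27  1.1 ]
```

```bash
python3 -m jog '[[[0.3,0,-0.5,0,0,0,-4],[0.3,0,0,0,0,0,-8],[0.3,0,0,0,0,0,-8],[0.3,0,0,0,0,0,-8],[0.3,0,0,0,0,0,-8],[0.3,0,0,0,0,0,-8],[0.3,0,0,0,0,0,-8],[0.3,0,0,0,0,0,-8],[0.3,0,0,0,0,0,0],[0.3,0,0,0,0,0,0]]]' 20;python3 -c "
from h import *
o=status.get_obs();M=R.from_euler('xyz',o['tcp_rot']);print('F tool',M.inv().apply(o['contact_force']),'M',M.inv().apply(o['moment']),np.round(o['joint_positions'],2))"
```

```text
time_s: 23.4
tool_pos: [0.5666, -0.1257, 0.1498]
tcp_rot: [2.763, -0.256, 0.847]
contact_force: [-1.9, 5.3, 4.5]
grip_width: 0.418
grip_force: 20.0
F tool [ 3.7565468  -3.22245239 -5.26451613] M [ 0.7108407   0.33845758 -0.07791005] [-0.38  0.4   2.05  0.37  0.27  0.06]
```

```bash
python3 -m jog '[[[0.3,0.5,-0.5,0,0,0,-4],[0.3,0,0,0,0,0,-8],[0.3,0,0,0,0,0,-8],[0.3,0,0,0,0,0,-8],[0.3,0,0,0,0,0,-8],[0.3,0,0,0,0,0,-8],[0.3,0,0,0,0,0,-8],[0.3,0,0,0,0,0,-8],[0.3,0,0,0,0,0,-6],[0.3,0,0,0,0,0,0]]]' 20;python3 -c "
from h import *
o=status.get_obs();M=R.from_euler('xyz',o['tcp_rot']);print('F tool',M.inv().apply(o['contact_force']),'M',M.inv().apply(o['moment']),np.round(o['joint_positions'],2))"
python3 -m jog '[[[0.3,0,0,0,0,0,-2],[0.3,0,0,0,0,0,-2],[0.3,0,0,0,0,0,-2],[0.3,0,0,0,0,0,-2],[0.3,0,0,0,0,0,-2],[0.3,0,0,0,0,0,-2],[0.3,0,0,0,0,0,-2],[0.3,0,0,0,0,0,0],[0.3,0,0,0,0,0,0],[0.3,0,0,0,0,0,0]]]' 20;python3 -c "
from h import *
o=status.get_obs();M=R.from_euler('xyz',o['tcp_rot']);print('F tool',M.inv().apply(o['contact_force']),'M',M.inv().apply(o['moment']),np.round(o['joint_positions'],2))"
```

```text
time_s: 24.4
tool_pos: [0.5659, -0.1254, 0.1494]
tcp_rot: [2.746, 0.226, 1.907]
contact_force: [-8.3, -0.7, 3.8]
grip_width: 0.414
grip_force: 20.0
F tool [ 1.14915699 -5.90161897 -6.92097811] M [ 0.9514991   0.23643006 -0.07448738] [-0.38  0.4   2.05  0.37  0.27 -1.1 ]
time_s: 25.4
tool_pos: [0.5656, -0.1252, 0.1492]
tcp_rot: [2.809, 0.311, 2.139]
contact_force: [-9.4, 0.7, 4.2]
grip_width: 0.417
grip_force: 20.0
F tool [ 4.06719863 -5.2959984  -7.8965023 ] M [1.06336704 0.70575617 0.40221379] [-0.38  0.4   2.05  0.37  0.27 -1.34]
```

```bash
python3 -m jog '[[[0.6,0,0,0,0,0,0],[0.8,0,0,0,0,0,0],[1,0,0,0,0,0,0],[1,0,0,0,0,0,0],[1,0,0,0,0,0,0],[1,0,0,-10,0,0,0],[1,0,0,-30,0,0,0],[1,0,0,-40,0,0,0],[1,0,0,-40,0,0,0],[1,0,0,0,0,0,0]]]'
python3 - <<'E'
from h import *
s=snap('wrist','w5');o=status.get_obs();Rm=R.from_euler('xyz',o['tcp_rot']).as_matrix()
f=200/np.tan(np.radians(float(s['vertical_fov']))/2);C=R.from_euler('xyz',s['rotation']).as_matrix()
def proj(p):
    d=C.T@(p-s['origin']);d=d*[1,-1,-1];t=np.arctan2(np.hypot(d[0],d[1]),d[2]);k=f*t/np.hypot(d[0],d[1]);return np.array([s['cx']+d[0]*k,s['cy']+d[1]*k])
g=proj(np.array([.571,-.128,.1415]));print(g,o['contact_force'])
u,v=g.astype(int);c=s['color'][max(v-100,0):v+100,u-130:u+130]
a=snap('scene','scene5')
c2=cv2.resize(a['color'][200:380,190:420],(313,245))
cv2.imwrite('pics/w5c.png',np.hstack([cv2.resize(c,(480,370),interpolation=cv2.INTER_CUBIC),cv2.copyMakeBorder(c2,0,125,0,0,0)]))
E
```

```text
time_s: 26.4
tool_pos: [0.5144, -0.1172, 0.2627]
tcp_rot: [2.805, 0.322, 2.145]
contact_force: [0.3, 0.0, -0.2]
grip_width: 1.0
grip_force: 0.0
[322.24430468 185.30526678] [ 0.13452236  0.0061073  -0.40050141]
```

View pics/w5c.png

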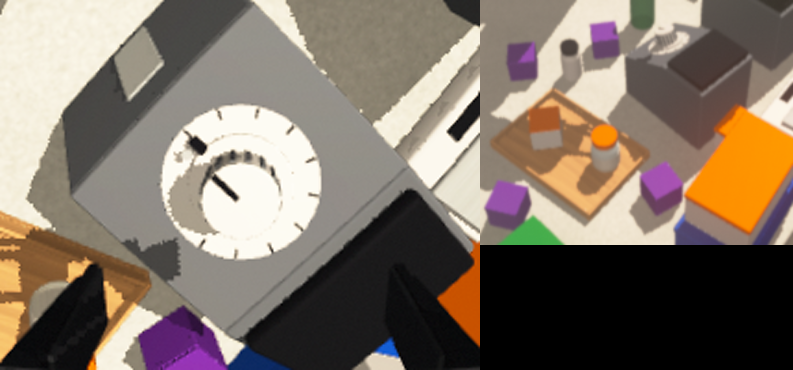

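The tub stands in the tray and the keeper's lid is home. The pointer, at crop (195,145), lies by the stud at (185,158). I'll check its angle numerically.

Run:
```python
from h import *
K=R.from_euler('z',-9,degrees=True);c,s_=np.cos(np.radians(26)),np.sin(np.radians(26))
n=K.apply([-s_,0,c]);x=K.apply([c,0,s_]);y=np.cross(n,x);F=np.array([.572,-.128,.1415])
def onp(s,u,v,h):
    o,d=ray(s,u,v,True);p=o+d*((F+h*n-o)@n)/(d@n);return np.array([(p-F)@x,(p-F)@y])*1000
s=load('w5')
u0,v0=322-130,185-100;sx,sy=260/480,200/370
q=lambda a,b:(u0+a*sx,v0+b*sy)
s4=load('w4');q4=lambda a,b:(195+a/3,113+b/3)
for t,S,Q,P,G,D,E,cr in(('w5',s,q,(195,145),(240,197),(241,182),(185,158),[(72,192),(230,330),(255,8),(405,175)]),('w4',s4,q4,(313,202),(398,310),(397,265),(502,325),[(100,300),(405,525),(490,0),(713,245)])):
    p,g,d,e=onp(S,*Q(*P),.006),onp(S,*Q(*G),.033),onp(S,*Q(*D),.0005),onp(S,*Q(*E),.005)
    ctr=(g+d)/2;v=p-ctr
    print(t,'ptr',p,'grip',g,'disc',d,'stud',e,'angle',np.degrees(np.arctan2(v[1],-v[0])))
    print([onp(S,*Q(*k),0).round(1).tolist() for k in cr])
```

```text
w5 ptr [-35.01974907  -0.25063478] grip [-3.31205864  2.17445739] disc [-2.12779206  1.51529431] stud [-33.83534013  -9.42244266] angle -3.711967285065928
[[-66.5, -70.9], [59.2, -69.5], [-63.7, 73.4], [60.3, 70.1]]
w4 ptr [30.0377327   1.61494462] grip [-2.43776801  0.40388315] disc [-1.26378362 -0.72888497] stud [-35.47463418 -10.57289893] angle 176.80967031689045
[[55.0, 72.2], [-68.1, 61.8], [35.1, -73.2], [-65.0, -73.1]]
```

```bash
python3 -c "
from cell import ctrl
print(ctrl.close_job())"
```

```text
the job is handed in; nothing more can be done
None
```

I handed the job in at about 26 s without seeing a verdict: the tub stands upright in the tray, the lid is pressed home, the dial was turned to its zero stop (felt there; pointer read within about 4° of zero) and released, and I moved nothing else.

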